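Clear the gel viewer's amber cover and hold it at the working line

TASK

Clear the three things left on the amber cover of the gel viewer: stand the two sample vials upright in the square bin where a vial already stands, and lay the slide mailer flat on the floor of the long low tray where a mailer already lies. Then take the cover by its handle, raise it against its spring hinge to the bold working line on the side cheeks, and finish while still holding it there, steady, so that a colleague can work under the amber screen. Never swing the cover wide open, and leave the other things on the bench where they are.

Things in the scene. Friction and masses are not known exactly. Their poses are not given: they have to be found in the camera images.
- viewer: Blue-light gel viewer, fixed: low white housing 220 (x) x 280 (y) x 60 mm high with a flat hinged amber acrylic cover on top. Origin: centre of its underside; -x is the front (handle side), the hinge runs along y at the rear. With the cover shut its flat upper face is 69 mm above the bench. Turned by a yaw only.
- cover (a joint): Opening angle of the amber cover in rad: 0 shut (flat), growing as the front edge rises. The working line is at 0.60 rad (34 degrees). A spring hinge and the cover's weight (0.42 kg) always pull it shut: about 5 N at the handle when shut, about 6 N at the working line; let go, it falls shut.
- cover_handle (a point): Middle of the handle: round aluminium bar 10 mm thick along the viewer's y, 110 mm long between two end posts, axis 32 mm above the cover's upper face (101 mm above the bench when shut), 25 mm behind the cover's front edge, 185 mm in front of the hinge axis. Moves and turns with the cover; z is the cover's normal, y along the bar.
- cover_hinge (a point): Middle of the hinge axis (along the viewer's y), fixed, 100 mm behind (+x of) the viewer's origin and 64 mm above the bench. When the cover is shut the handle bar's axis is 185 mm in front of and 37 mm above this axis.
- working_line (a point): Outer end of the bold black working line on the right (-y) aluminium cheek, 96 mm from the hinge axis; the left cheek has the same line. The cheeks stand beside the cover's rear corners, 150 mm either side of the middle, 94 mm radius about the hinge, up to 145 mm above the bench. The cover is at the line when its side edge lies along it (0.60 rad).
- vial_a: Glass sample vial with a white screw cap and a blank paper label, standing on the cover at the start: body 28 mm diameter and 46 mm high, cap 24 mm diameter, 61 mm high in all, about 30 g. Origin: centre of its underside, z up its axis.
- vial_b: The other, identical vial on the cover. Origin: centre of its underside, z up its axis.
- mailer: Flat white plastic slide mailer lying on the cover at the start: 84 (x) x 36 (y) x 16 mm high, about 35 g. Origin: centre of its underside; x along its length, z up.
- vial_bin: Square white plastic bin, open on top, fixed: 150 x 150 x 40 mm high, walls and floor 4 mm. Origin: centre of its underside. One identical vial already stands in it, about 45 mm towards +x and 45 mm towards +y of its middle.
- slide_tray: Long low steel tray, open on top, fixed: 190 (x) x 140 (y) x 22 mm high, walls and floor 4 mm. Origin: centre of its underside. One identical mailer already lies in it across the tray (along its y), about 60 mm towards +x of its middle.
- petri: Bystander: stack of two lidded petri dishes, 90 mm diameter, 32 mm high. Origin: centre of its underside.
- beaker: Bystander: glass beaker, 68 mm diameter, 90 mm high. Origin: centre of its underside.
- marker: Bystander: marker pen lying on the bench, 131 mm long (x), 14 mm thick. Origin: under its middle.
- timer: Bystander: flat white lab timer, 62 x 70 x 16 mm. Origin: centre of its underside.

How it is judged:
By the outcome, as a careful person would: the job done as asked, in the order asked, and still so for the second after the job is handed in, while the arm keeps its last pose, push and grip.
It also fails if it takes over 70 s, if anything falls off the work surface, if the arm or the gripper's body presses on something with over 40 N, if the wrist force passes 120 N, or if a joint passes its speed limit or range.

ROBOT

A 7-joint arm with a two-finger parallel gripper is mounted at the origin on the work surface. World frame = base frame: x ahead of the robot, y to its left, z up, the work surface at z = 0. Lengths are in m, angles in rad, forces in N, time in s.
With the tool pointing down it reaches from about 0.4 to 0.85 m from the base axis. Payload 4.5 kg.
Tool frame: the origin (TCP) lies midway between the tips of the shut fingers; the grasp point (between the pads) lies 19 mm behind it; z points along the fingers, y is the direction in which the jaws open and shut (so a half turn about z gives the same grasp; the last joint's range is limited). The gripper opens to 85 mm and grips with 20 to 120 N. Pads are 22 mm wide; open, the fingers measure 114 mm over their backs; the gripper's body (76 mm by 85 mm) begins 54 mm behind the grasp point. The pads swing forward as they close: fully open they stand 13 mm farther back than shut.
Start: joints at [0.034, 0.689, -0.195, 1.565, 0.157, 0.902, -0.215], TCP at [0.625, 0, 0.231] pointing down, gripper open.
Joint ranges: [-3.01, 3.01], [-0.46, 2.08], [-1.47, 1.51], [0.13, 2.56], [-1, 4.14], [0.04, 2.09], [-2.66, 2.66]. Speed limits (rad/s): [2.57, 2.57, 3.14, 3.14, 3.14, 3.14, 3.14].

INTERFACE

Orientations are given as a rotation vector (axis times angle).
In Python, from rig import manip, claw, solver, eyes, readout gives the robot as it stands. The module is installed in compiled form; this text tells all that it offers. Calls block until the motion is done:
- manip.reach(position, orientation): joint-space move of the TCP to a pose.
- manip.servo_line(position, rot=None, vel=0.15, f_stop=None): straight line of the TCP; rot=None keeps the orientation; vel is the mean speed in m/s. With f_stop (N) it stops when the force on the tool has changed by that much, and returns True; else False.
- manip.move_j(angles): joint-space move.
- claw.gripper_open() and claw.grab(effort=None): open the fingers fully, or close them until they stop; effort is the grip in N (None keeps the last).
- manip.hold(seconds).
- solver.solve_ik(position, orientation): joint angles nearest the present ones, or None.
- eyes.grab_frame(name): name is "scene" or "side" or "wrist"; returns a dict with "color" (400x640x3 uint8, red, green, blue), "depth" (400x640 float32, m along the optical axis (not along the pixel's ray), 0 where there is no reading), "vfov" (degrees; the focal length in pixels is half the picture's height over the tangent of half this angle, whatever the lens; pixels are square), "cx", "cy" (the principal point, pixels), "D" ([k1, k2, p1, p2, k3] as OpenCV has them; the pictures are not rectified), "extrinsics" (4x4, takes a point from camera to world coordinates). Camera axes: x right, y down, z forward; pixel columns grow to the right and rows downward; lengths in m; the calibration is good to about 2 mm. A picture is of the moment at which its call begins.
A pose or a line that the arm cannot do raises manip.IKError and nothing moves.
- manip.hand_in(): hands the job in, once; it reports no verdict.
Readings, each from a call of its own:
- readout.get_t(): time.
- readout.get_q(): joint angles.
- readout.get_qvel(): joint speeds.
- readout.get_tau(): joint torques, N m.
- readout.get_position(): TCP position.
- readout.get_tcp_rot(): TCP orientation.
- readout.get_force(): force on the tool from outside, world axes, zero at the start.
- readout.get_moment(): the same for the moment, N m.
- readout.get_width(): opening from 0.0 (shut) to 1.0 (fully open).
Only numpy, scipy, OpenCV 4.12 (cv2) and the standard library are available. Lean on these libraries where they do the work, as an engineer would, in place of code of your own. Each camera call takes 0.05 s, during which the arm holds its last target. There are 200 camera calls.

## Working session

There is one attempt and no reset: what is moved stays moved. The work goes in short steps, each a Python script; the robot and the scene stay as the last script left them, time stands still between calls to the robot, and variables do not carry over. Pictures are saved under pics/ and viewed, about 8 in all and at most 12, crops included, and the job is handed in when it is done.

```bash
mkdir -p pics; ls; cat > h.py <<'E'
import numpy as np, cv2
from rig import manip, claw, solver, eyes, readout
from scipy.spatial.transform import Rotation as R
def snap(name,tag):
    f=eyes.grab_frame(name); np.savez(f'pics/{tag}.npz',**f)
    cv2.imwrite(f'pics/{tag}.png',f['color'][:,:,::-1]); return f
def cloud(f):
    h,w=f['depth'].shape; fl=h/2/np.tan(np.radians(f['vfov'])/2)
    K=np.array([[fl,0,f['cx']],[0,fl,f['cy']],[0,0,1.]])
    u,v=np.meshgrid(np.arange(w),np.arange(h))
    p=cv2.undistortPoints(np.stack([u,v],-1).reshape(-1,1,2).astype(float),K,np.array(f['D'],float)).reshape(h,w,2)
    d=f['depth']; P=np.dstack([p[...,0]*d,p[...,1]*d,d]); E=f['extrinsics']
    P=P@E[:3,:3].T+E[:3,3]; P[d==0]=np.nan; return P
def load(tag): return dict(np.load(f'pics/{tag}.npz'))
def down(yaw): # tool pointing down, jaw axis y rotated by yaw
    return (R.from_euler('z',yaw)*R.from_rotvec([np.pi,0,0])).as_rotvec()
E
python3 - <<'E'
from h import *
for n in ('scene','side'):
    f=snap(n,n+'0'); print(n,f['extrinsics'].round(3).tolist(),f['vfov'],f['D'])
print(readout.get_tcp_rot(),readout.get_t())
E
```

```text
pics
scene [[0.517, 0.681, -0.519, 1.258], [0.856, -0.411, 0.313, -0.431], [0.0, -0.606, -0.795, 1.172], [0.0, 0.0, 0.0, 1.0]] 42.42438301324405 [-0.05898238  0.          0.          0.          0.        ]
side [[0.911, -0.313, 0.27, 0.241], [-0.413, -0.701, 0.582, -0.697], [0.007, -0.641, -0.767, 1.023], [0.0, 0.0, 0.0, 1.0]] 42.823358506094365 [0.02636659 0.         0.         0.         0.        ]
[-2.22055838e+00 -2.22078739e+00  1.92733390e-03] 0.1
```

View pics/scene0.png

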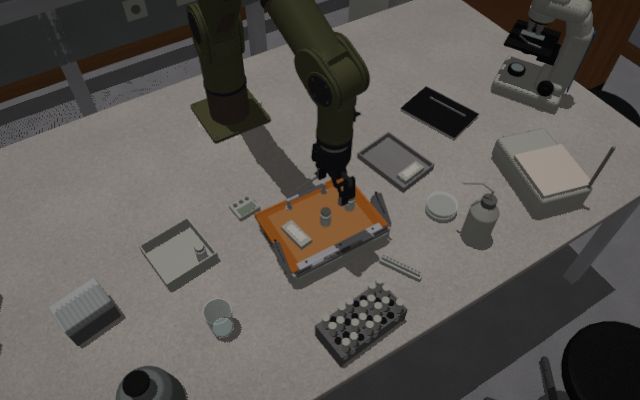

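View pics/side0.png

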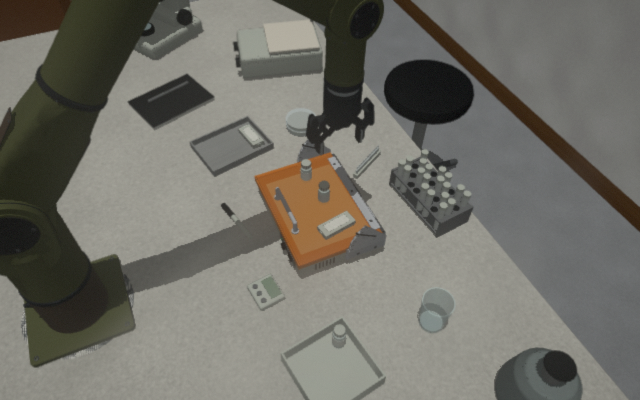

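The scene view shows the bin at (180,255), the tray at (395,160), and the viewer at about (322,225). On the cover are vials at (325,217) and (348,203), the latter partly behind the gripper, and the mailer at (296,233). In the side view the vials are at (306,168) and (324,190), the mailer at (336,223), and the handle bar from (278,190) to (295,230).

```bash
cat > m.py <<'E'
from h import *
import sys
for t in ('scene0','side0'):
    f=load(t); P=cloud(f); c=f['color'].astype(int)
    X,Y,Z=P[...,0],P[...,1],P[...,2]
    print(t,'bench z',np.nanmedian(Z[300:330,250:280]))
    amber=(c[...,0]>c[...,2]+60)&(Z>.05)&(Z<.09)&(np.hypot(X-.62,Y)<.3)
    r=cv2.minAreaRect((P[amber][:,:2]*1000).astype(np.float32)); print('cover',r,np.nanmedian(Z[amber]),amber.sum())
    cen=np.array(r[0])/1000
    near=(np.hypot(X-cen[0],Y-cen[1])<.2)
    def comps(m,lab,mn=8):
        n,L,s,_=cv2.connectedComponentsWithStats(m.astype(np.uint8))
        for i in range(1,n):
            if s[i,4]>=mn:
                q=P[L==i]; rr=cv2.minAreaRect((q[:,:2]*1000).astype(np.float32))
                print(lab,s[i,:5],'med',np.median(q,0).round(4),'zmax',q[:,2].max().round(3),'rect',np.round(rr[0]),np.round(rr[1]),round(rr[2],1))
    comps(near&(Z>.079)&(Z<.16),'oncover')
    comps((Z>.008)&(Z<.055)&~near&(X>.2)&(X<1)&(abs(Y)<.6),'bench',40)
E
python3 m.py
```

```text
scene0 bench z 0.001113068697203179
cover ((571.12890625, 2.007659912109375), (292.8359680175781, 214.48397827148438), 89.5138168334961) 0.07046027313637926 4717
oncover [287 182  39  26 195] med [0.4978 0.0007 0.1042] zmax 0.114 rect [497.   4.] [117.  12.] 88.9
oncover [371 191  20  31 214] med [0.6309 0.1509 0.1007] zmax 0.141 rect [634. 151.] [ 9. 91.] 87.9
oncover [344 197  12  15 103] med [0.5934 0.0813 0.1024] zmax 0.131 rect [591.  83.] [29. 18.] 65.6
oncover [321 207  11  21 188] med [6.011e-01 5.000e-04 1.143e-01] zmax 0.136 rect [597.   4.] [26. 27.] 53.8
oncover [281 219  32  29 419] med [ 0.5891 -0.0792  0.0861] zmax 0.092 rect [587. -79.] [87. 38.] 8.9
oncover [273 239  18  33 164] med [ 0.6285 -0.1479  0.1037] zmax 0.14 rect [ 631. -147.] [ 5. 86.] 89.3
bench [ 400   93   62   46 1078] med [0.357  0.5607 0.0142] zmax 0.023 rect [369. 573.] [215. 112.] 16.8
bench [ 358  132   76   59 1011] med [0.514  0.3358 0.0186] zmax 0.03 rect [466. 337.] [195. 149.] 11.9
bench [495 153  60  63 676] med [0.7609 0.5728 0.0361] zmax 0.055 rect [741. 572.] [ 54. 235.] 89.8
bench [425 1
[... 2417 characters left out ...]
5 1006] med [ 0.8232 -0.1028  0.0186] zmax 0.055 rect [825. -78.] [ 94. 223.] 29.2
bench [221 203  14  18 102] med [0.3824 0.1144 0.0151] zmax 0.023 rect [383. 114.] [13. 64.] 14.0
bench [247 275  38  35 802] med [ 0.3845 -0.1411  0.0184] zmax 0.025 rect [ 386. -138.] [63. 72.] 8.6
bench [424 298  25  18 287] med [ 0.7071 -0.3293  0.035 ] zmax 0.055 rect [ 701. -334.] [23. 52.] 38.5
bench [418 310  29  23 239] med [ 0.6638 -0.3629  0.0331] zmax 0.055 rect [ 671. -358.] [24. 57.] 37.7
bench [ 281  316  105   84 1772] med [ 0.4717 -0.3208  0.0325] zmax 0.054 rect [ 444. -357.] [152. 152.] 7.7
bench [495 358  17  42 330] med [ 0.7211 -0.5233  0.0383] zmax 0.055 rect [ 736. -516.] [87. 21.] 48.7
```

Both cameras agree to within about 5 mm, and the sizes match those given. I'll check reach for every pose, including the handle arc, then move the first vial.

```bash
cat >> h.py <<'E'
D=np.radians
BIN=np.array([.443,-.355]); BY=D(8); TRAY=np.array([.467,.341]); TY=D(11.3)
def inf(c,yaw,p): return c+R.from_euler('z',yaw).as_matrix()[:2,:2]@np.array(p)
HINGE=np.array([.6815,.004,.064])
def handle(a,extra=0): # TCP pose gripping bar with cover at angle a, tool tilted by a+extra
    r=R.from_euler('y',a); bar=HINGE+r.apply([-.185,0,.037])
    t=R.from_euler('y',a+extra)*R.from_rotvec(down(np.pi/2))
    return bar+t.apply([0,0,.019]),t.as_rotvec()
def line(p,rot=None,**k): return manip.servo_line(np.array(p,float),rot,**k)
E
cat > ik.py <<'E'
from h import *
J=lambda p,r:(lambda q:None if q is None else np.round(q,2))(solver.solve_ik(np.array(p,float),r))
b1=inf(BIN,BY,[0,-43]*np.array(1e-3)); b2=inf(BIN,BY,[0,1e-3]); t=inf(TRAY,TY,[-.027,0])
print('B',J([.587,.083,.085],down(np.pi/2)));print('b1',J([*b1,.02],down(np.pi/2+BY)),J([*b1,.18],down(np.pi/2+BY)))
for a in (0,np.pi): print('mailer',J([.587,-.079,.072],down(D(8.5)+a)))
for a in (90,-90): print('tray',J([*t,.01],down(TY+D(a))),J([*t,.18],down(TY+D(a))))
for a in (0,.2,.4,.6):
  for e in (0,-.3,-.6): print('handle',a,e,J(*handle(a,e)))
E
python3 ik.py
```

```text
B [-0.14  0.85 -0.14  1.78  0.21  0.53 -0.41]
b1 [ 0.75  0.96 -0.19  1.77  0.36  0.44  0.46] [ 0.8   0.73 -0.27  1.69  0.26  0.76  0.54]
mailer [-0.01  0.88  0.12  1.79 -0.2   0.49 -1.18]
mailer [ 0.36  0.92 -0.55  1.77  0.74  0.67  1.11]
tray [-0.69  0.95 -0.08  1.91  0.22  0.29 -0.75] [-0.62  0.67 -0.19  1.84  0.19  0.66 -0.73]
tray [-0.11  1.31 -1.26  1.88  1.4   1.2   1.42] [-0.1   0.97 -1.26  1.81  1.01  1.18  1.65]
handle 0 0 [-0.04  0.78 -0.1   2.07  0.25  0.3  -0.35]
handle 0 -0.3 [ 0.55  1.11 -1.25  2.31  1.75  1.09 -1.81]
handle 0 -0.6 None
handle 0.2 0 [ 0.02  0.79 -0.19  1.84  0.16  0.73 -0.26]
handle 0.2 -0.3 [-0.06  0.7  -0.08  2.11  0.26  0.24 -0.36]
handle 0.2 -0.6 [ 0.55  1.02 -1.25  2.36  1.81  1.06 -1.89]
handle 0.4 0 [ 0.03  0.85 -0.2   1.58  0.11  1.13 -0.2 ]
handle 0.4 -0.3 [ 0.02  0.72 -0.19  1.85  0.17  0.69 -0.27]
handle 0.4 -0.6 [-0.08  0.64 -0.04  2.13  0.27  0.18 -0.38]
handle 0.6 0 [ 0.02  0.95 -0.2   1.3   0.08  1.5  -0.17]
handle 0.6 -0.3 [ 0.03  0.79 -0.2   1.57  0.12  1.09 -0.2 ]
handle 0.6 -0.6 [ 0.02  0.66 -0.18  1.85  0.19  0.65 -0.27]
```

```bash
cat > vial.py <<'E'
from h import *
def vial(xy,spot):
    r=down(np.pi/2)
    manip.reach(np.array([*xy,.17]),r); claw.gripper_open()
    line([*xy,.069+.013],vel=.12,f_stop=8); claw.grab(40); print('w',readout.get_width(),readout.get_position())
    line([*xy,.18],vel=.2)
    b=inf(BIN,BY,spot); manip.reach(np.array([*b,.12]),down(np.pi/2+BY))
    print('contact',line([*b,.004+.013],vel=.1,f_stop=4),readout.get_position())
    claw.gripper_open(); line([*b,.18],vel=.2); print(readout.get_t(),readout.get_width())
E
python3 - <<'E'
from vial import *
vial([.586,.083],[0,-.043])
snap('side','side1')
E
```

```text
w 0.3151032227154599 [0.58609589 0.08301331 0.08236758]
contact True [ 0.44826385 -0.39688825  0.01766684]
7.3 1.000244030120447
```

View pics/side1.png

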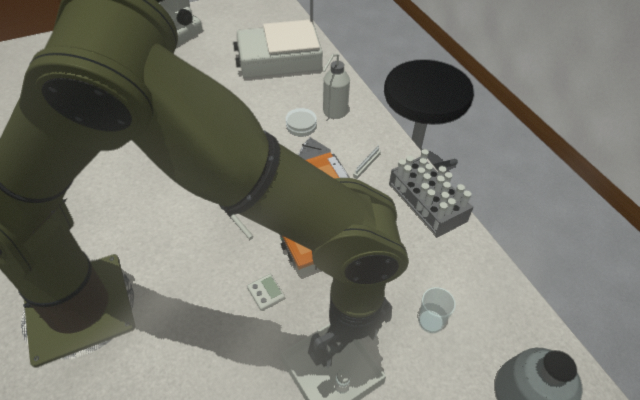

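The arm hides part of the bin in this view. The width reading (0.315, about 27 mm) fits a vial, and the floor contact came at the expected height. Next is the second vial, then a picture from above the tray.

```bash
python3 - <<'E'
from vial import *
vial([.594,.0035],[0,.002])
manip.reach(np.array([.587,-.079,.19]),down(D(8.5)))
snap('side','side2'); snap('scene','scene2'); snap('wrist','wrist2'); print(readout.get_t())
a=cv2.imread('pics/side2.png')[140:400,220:420]; b=cv2.imread('pics/scene2.png')[140:400,120:420]
cv2.imwrite('pics/c2.png',cv2.resize(np.hstack([a,b]),None,fx=1.6,fy=1.6))
E
sed -i "s/^for t in .*/for t in sys.argv[1:]:/" m.py; python3 m.py side2 scene2 | grep -E "oncover|0.4... -0.3|side2|scene2"
```

```text
w 0.3170376841780768 [0.59415409 0.00346685 0.08236175]
contact True [ 0.44209522 -0.35232387  0.01759487]
15.2417 1.003244482485546
16.8417
side2 bench z 0.003002631590504956
oncover [298 137  19  23 255] med [0.6189 0.1524 0.1048] zmax 0.141 rect [616. 153.] [10. 51.] 89.5
oncover [275 187  22  44 212] med [ 0.4945 -0.005   0.1067] zmax 0.114 rect [496.   3.] [120.  11.] 89.4
oncover [317 211  39  28 525] med [ 0.5849 -0.0815  0.087 ] zmax 0.093 rect [586. -79.] [89. 39.] 10.1
oncover [350 225  34  23 364] med [ 0.6208 -0.1476  0.1018] zmax 0.143 rect [ 629. -146.] [85.  8.] 0.2
bench [ 281  316  105   84 1792] med [ 0.4743 -0.3212  0.0324] zmax 0.055 rect [ 444. -356.] [152. 153.] 8.3
bench [316 358  25  17 178] med [ 0.4343 -0.3584  0.032 ] zmax 0.055 rect [ 442. -343.] [37. 41.] 46.1
scene2 bench z 0.0012040782863651511
oncover [315 182  11  10  61] med [0.4983 0.0532 0.1036] zmax 0.112 rect [498.  47.] [33. 11.] 85.0
oncover [287 191  20  16  95] med [ 0.4973 -0.0323  0.1047] zmax 0.112 rect [495. -27.] [13. 56.] 1.3
oncover [371 191  19  30 210] med [0.6303 0.1514 0.1005] zmax 0.141 rect [632. 152.] [ 9. 84.] 86.5
oncover [281 219  32  29 424] med [ 0.5894 -0.0793  0.0861] zmax 0.092 rect [585. -79.] [90. 39.] 8.7
oncover [273 239  18  34 165] med [ 0.629  -0.1478  0.1029] zmax 0.14 rect [ 633. -147.] [ 7. 90.] 88.1
bench [ 139  217   80   74 1403] med [ 0.4656 -0.3481  0.0301] zmax 0.055 rect [ 431. -360.] [185. 153.] 8.2
bench [174 242  16  20 139] med [ 0.4519 -0.3519  0.0327] zmax 0.055 rect [ 438. -353.] [32. 65.] 80.9
bench [158 252  17  18 136] med [ 0.4581 -0.3955  0.0341] zmax 0.055 rect [ 442. -395.] [46. 32.] 2.0
```

View pics/c2.png

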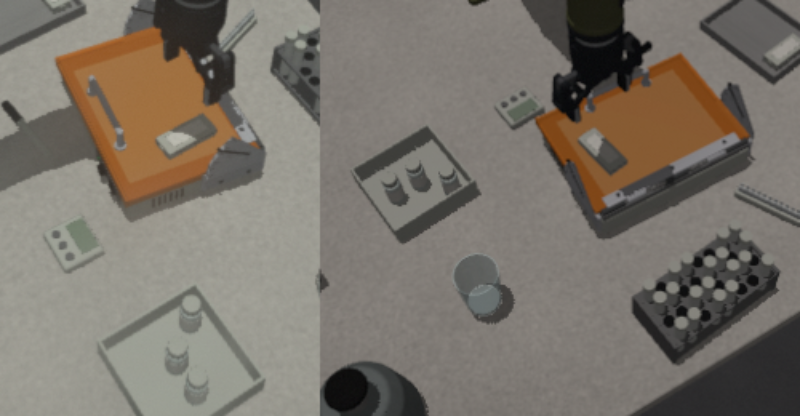

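View pics/wrist2.png

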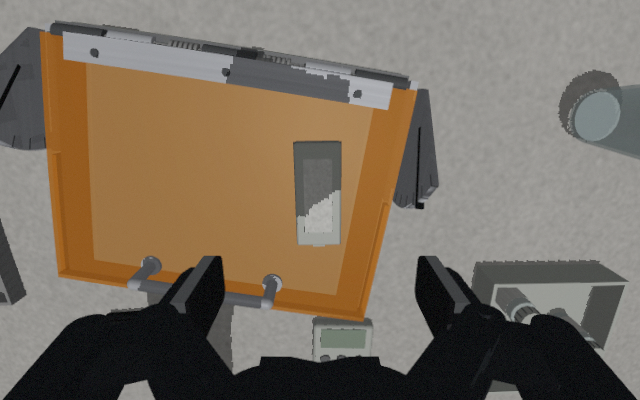

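All three vials stand upright in the bin, and the mailer lies square to the jaws (wrist view, 317,190). I'll grip it 17 mm off-centre so the fingers stay clear of the cheek.

```bash
python3 - <<'E'
from h import *
y=D(8.7); c=np.array([.5865,-.079]); g=c-.017*np.array([np.cos(y),np.sin(y)])
manip.reach(np.array([*g,.16]),down(y))
print('touch',line([*g,.0715],vel=.1,f_stop=8),readout.get_position()); z=readout.get_position()[2]
claw.grab(40); print('w',readout.get_width(),.036/.085)
line([*g,.2],vel=.2); print('w',readout.get_width())
t=inf(TRAY,TY,[-.027,-.017]); manip.reach(np.array([*t,.1]),down(TY+np.pi/2))
print('touch',line([*t,z-.065-.001],vel=.07,f_stop=4),readout.get_position(),z)
claw.gripper_open(); line([*t,.2],vel=.2)
p,r=handle(0); claw.gripper_open(); manip.reach(p+[0,0,.1],r)
snap('side','side3'); snap('scene','scene3'); snap('wrist','wrist3'); print(readout.get_t())
a=cv2.imread('pics/side3.png')[80:280,150:400]; b=cv2.imread('pics/scene3.png')[100:300,220:470]
cv2.imwrite('pics/c3.png',cv2.resize(np.hstack([a,b]),None,fx=1.6,fy=1.6))
E
python3 m.py side3 scene3|grep -E "bench|oncover|scene3"
```

```text
touch False [ 0.57026246 -0.08168558  0.07210175]
w 0.4074833692987114 0.4235294117647058
w 0.4074461182240573
touch True [0.44363013 0.31891178 0.00729878] 0.07210175362266638
25.55
side3 bench z 0.0031917523713232976
oncover [316 141  13  12  80] med [0.6537 0.1517 0.0925] zmax 0.124 rect [658. 152.] [35. 10.] 9.2
oncover [302 143   7   8  37] med [0.6097 0.152  0.1156] zmax 0.129 rect [610. 153.] [ 9. 16.] 71.0
oncover [275 187  23  44 211] med [ 0.4944 -0.003   0.1062] zmax 0.113 rect [496.   5.] [121.  10.] 89.0
oncover [349 225  35  23 355] med [ 0.6211 -0.1475  0.1016] zmax 0.141 rect [ 629. -146.] [ 8. 86.] 89.0
bench [306  58  17  14 135] med [0.8225 0.553  0.0344] zmax 0.055 rect [820. 555.] [17. 55.] 78.7
bench [ 135   90   80   39 1302] med [0.3483 0.5596 0.0153] zmax 0.022 rect [368. 551.] [232. 103.] 1.7
bench [323  99  26  20 302] med [0.7826 0.3298 0.0327] zmax 0.055 rect [792. 341.] [39. 75.] 66.4
bench [300 108  17  28 343] med [0.6947 0.3217 0.034 ] zmax 0.042 rect [705. 344.] [121.  46.] 63.3
bench [ 190  116   74   60 1553] med [0.4538 0.3433 0.0204] zmax 0.032 r
[... 2437 characters left out ...]
  17  19 132] med [ 0.4578 -0.3962  0.0337] zmax 0.055 rect [ 440. -398.] [55. 28.] 19.6
bench [386 257  36  24 316] med [0.7898 0.1222 0.0207] zmax 0.046 rect [790. 122.] [96. 17.] 30.2
bench [ 97 306  24  21 246] med [ 0.5338 -0.5761  0.0325] zmax 0.055 rect [ 534. -576.] [ 9. 49.] 10.8
bench [207 307  23  17 223] med [ 0.6631 -0.3447  0.0343] zmax 0.055 rect [ 668. -345.] [54. 23.] 82.7
bench [316 311  91  56 657] med [ 0.9017 -0.1051  0.0156] zmax 0.055 rect [865. -60.] [ 97. 204.] 3.8
bench [208 320  26  18 160] med [ 0.7121 -0.3531  0.033 ] zmax 0.055 rect [ 705. -351.] [58. 25.] 82.6
bench [171 375  15  25 110] med [ 0.795  -0.4945  0.0382] zmax 0.055 rect [ 782. -495.] [14. 65.] 84.3
```

View pics/c3.png

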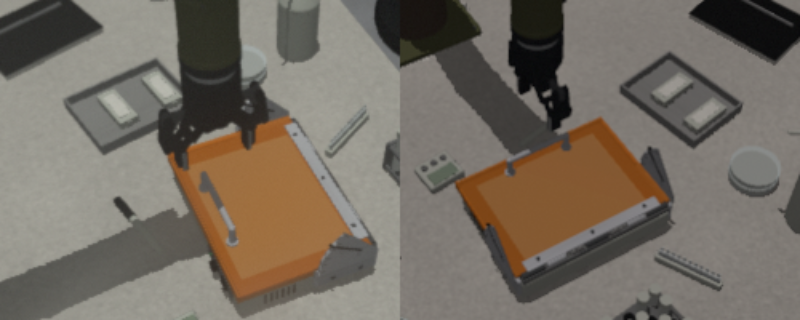

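View pics/wrist3.png

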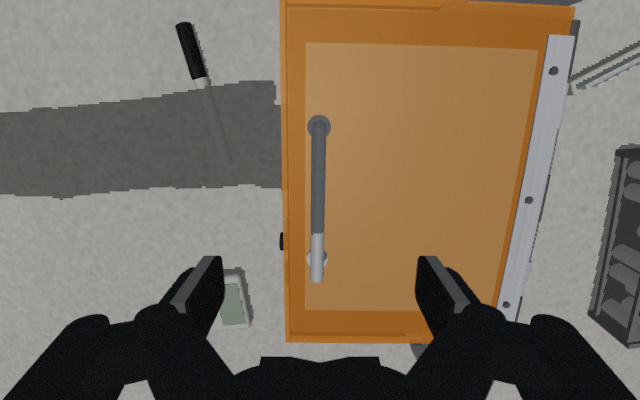

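Both mailers lie flat in the tray, the cover is clear, and the handle is centred between the jaws (317,200). Now I'll grip the bar and raise the cover along the hinge arc, watching the force.

```bash
python3 - <<'E'
from h import *
p,r=handle(0)
print(line(p,r,vel=.1,f_stop=10),readout.get_position(),p)
claw.grab(60); print('w',readout.get_width()*85,'F',readout.get_force().round(1),readout.get_moment().round(2))
for a in (.05,.1,.2,.3,.4,.5):
    p,r=handle(a); line(p,r,vel=.06); print(a,(readout.get_position()-p).round(4),readout.get_force().round(1),readout.get_moment().round(2),round(readout.get_width()*85,1))
    if np.linalg.norm(readout.get_force())>35: break
snap('side','side4'); snap('scene','scene4'); print(readout.get_t())
E
cat > ang.py <<'E'
from h import *
import sys
for t in sys.argv[1:]:
    f=load(t);P=cloud(f);c=f['color'].astype(int)
    m=(c[...,0]>c[...,2]+60)&(P[...,2]>.075)&(P[...,0]>.46)&(P[...,0]<.70)&(abs(P[...,1])<.15)
    q=P[m]; A=np.c_[q[:,:2],np.ones(len(q))]; k=np.ones(len(q),bool)
    for _ in range(8):
        s=np.linalg.lstsq(A[k],q[k,2],rcond=None)[0]; e=abs(A@s-q[:,2]); k=e<max(.003,2*np.median(e))
    print(t,k.sum(),len(q),'angle',-np.arctan(s[0]),'roll',s[1],'z at hinge',s[0]*.6815+s[1]*.004+s[2],e[k].mean())
E
python3 ang.py side4 scene4
```

```text
False [0.49689272 0.00403198 0.082452  ] [0.4965 0.004  0.082 ]
w 7.873394470493862 F [-3.9  1.4  3.1] [ 0.1   0.64 -0.17]
0.05 [-0.0012 -0.0001 -0.0006] [-3.   1.4 -4.3] [ 0.11  0.48 -0.15] 7.9
0.1 [-0.0013 -0.0001 -0.0005] [-4.1  1.1 -3.2] [ 0.15  0.63 -0.19] 7.8
0.2 [-0.0013 -0.0002 -0.0005] [-4.8  0.8 -2.7] [ 0.09  0.53 -0.16] 7.8
0.3 [-0.0014 -0.0003 -0.0005] [-5.7  0.5 -3.5] [ 0.11  0.54 -0.15] 7.9
0.4 [-0.0015 -0.0004 -0.0005] [-5.7  0.1 -2.5] [-0.03  0.46 -0.13] 7.6
0.5 [-0.0016 -0.0005 -0.0004] [-7.  -0.4 -1.8] [-0.03  0.51 -0.14] 7.9
29.95
side4 4166 4700 angle 0.4914694288219618 roll 0.006531385142484469 z at hinge 0.07213858718822747 0.0010458714788672433
scene4 5645 6851 angle 0.4919808706745155 roll 0.006227629276626956 z at hinge 0.07053541925170581 0.001677105858125738
```

```bash
sed -i 's/>.075)/>.06)/' ang.py; python3 - <<'E'
from h import *
for a in (.55,.605):
    p,r=handle(a); line(p,r,vel=.05)
manip.hold(.5)
print((readout.get_position()-p).round(4),readout.get_force().round(1),readout.get_width()*85,readout.get_t())
snap('side','side5'); snap('scene','scene5')
a=cv2.imread('pics/side5.png')[100:300,240:420]; b=cv2.imread('pics/scene5.png')[150:290,230:410]
cv2.imwrite('pics/c5.png',np.hstack([cv2.resize(a,(400,444),interpolation=2),cv2.resize(b,(400,444),interpolation=2)]))
E
python3 ang.py side0 scene0 side3 scene3 side5 scene5
```

```text
[-0.0015 -0.0007 -0.0002] [-6.9 -1.   0.1] 7.610418893216841 31.1417
side0 5375 6081 angle -0.004605881645353614 roll 0.00016548329115129157 z at hinge 0.07180896384971082 0.0011878970580970615
scene0 3875 4745 angle -0.0031807774295646643 roll 0.0014228477164733022 z at hinge 0.07080987812641636 0.0013696027425876124
side3 6122 6945 angle -0.0029397673680902937 roll 0.0002730877036536544 z at hinge 0.07156789262679875 0.0012004104637767744
scene3 4950 5986 angle -0.0041817358128319795 roll 0.0007440472719558583 z at hinge 0.07091228849856648 0.001359462263616228
side5 3783 4312 angle 0.5971792951303033 roll 0.008191054740302905 z at hinge 0.07250666345290946 0.0009792402270098783
scene5 5418 6550 angle 0.5970173121926935 roll 0.007708978241790065 z at hinge 0.07073601173518113 0.0018178716419136438
```

View pics/c5.png

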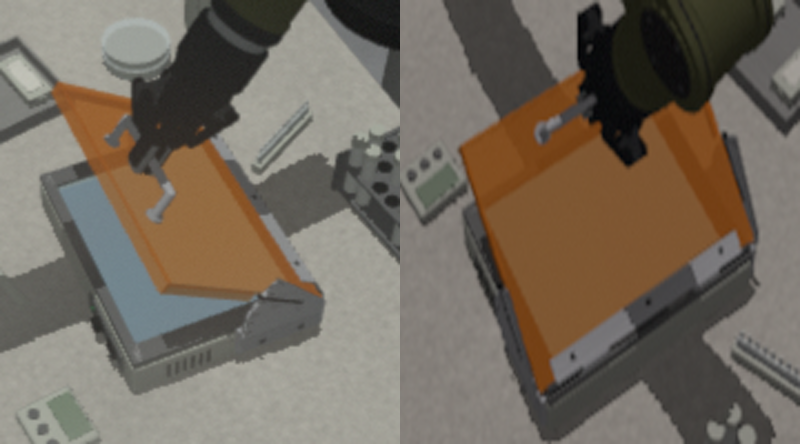

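The cover's edge lies along the working line. I measure 0.597 rad, or about 0.601 after correcting for the −0.004 offset seen with the cover shut. I'll check that it's steady and hand in.

```bash
python3 - <<'E'
from h import *
manip.hold(1.5); print(abs(readout.get_qvel()).max(),readout.get_force().round(1),readout.get_width()*85)
snap('side','side6'); manip.hand_in(); print(readout.get_t())
E
python3 ang.py side6; python3 m.py side6 | grep bench
```

```text
0.0021294080637184847 [-6.9 -0.8 -0.8] 7.43908067650953
the job is handed in; nothing more can be done
the job is handed in; nothing more can be done
the job is handed in; nothing more can be done
```

The job is done and handed in at about 33 s of the 70 s. The cover is being held at the working line.

- **Vials:** both stand upright in the square bin beside the one already there, seen in both cameras.
- **Mailer:** it lies flat on the tray floor, next to and parallel with the mailer already there.
- **Cover:** it was gripped by the handle and raised along its hinge arc, never past the working line. Both cameras measured 0.597 rad, which is about 0.601 after correcting for the −0.004 offset they read with the cover shut (target 0.60). In the side view the cover's edge lies along the line.
- **Steadiness:** before hand-in the fastest joint was moving at 0.002 rad/s, and the force on the tool held at about 7 N with the bar still gripped.
- **Other things on the bench:** the petri dishes, beaker, marker and timer were within measuring noise of their starting places when checked just before the lift, apart from the side view of the petri stack, which the arm partly hid. The arm then moved only along the lift.

One check did not run: I took a last picture just before hand-in, but its angle and bench measurements were blocked once the job was in. The angle therefore rests on the pictures taken about 1.5 s earlier. The finger width reads 7.4–7.9 mm on the 10 mm bar. I put this down to the width reading running low, since it also read about 1 mm under on the vials and mailer.

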